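Swing the inspection head over the diode module and let it stand

ROBOT

A 7-joint arm with a two-finger parallel gripper is mounted at the origin on the work surface. World frame = base frame: x ahead of the robot, y to its left, z up, the work surface at z = 0. Lengths are in m, angles in rad, forces in N, time in s.
With the tool pointing down it reaches from about 0.35 to 0.9 m from the base axis. Payload 7.2 kg.
Tool frame: the origin (TCP) lies midway between the tips of the shut fingers; the grasp point (between the pads) lies 19 mm behind it; z points along the fingers, y is the line along which they close (so a half turn about z gives the same grasp; the last joint's range is limited). The gripper opens to 85 mm and grips with 20 to 120 N. Pads are 22 mm wide; open, the fingers measure 114 mm over their backs; the gripper's body (76 mm by 85 mm) begins 54 mm behind the grasp point. The pads swing forward as they close: fully open they stand 13 mm farther back than shut.
Start: joints at [1.212, 0.411, -0.013, 1.596, 0.006, 1.134, -0.082], TCP at [0.179, -0.599, 0.208] pointing down, gripper open.
Joint ranges: [-2.95, 2.95], [-0.29, 1.99], [-1.47, 1.44], [0.14, 2.54], [-1.03, 4.17], [0.13, 1.85], [-2.86, 2.86]. Speed limits (rad/s): [2.39, 2.39, 3.01, 3.01, 3.14, 3.14, 3.14].

INTERFACE

Orientations are given as a unit quaternion [x, y, z, w].
In Python, from bench import readout, capture, camera_params, bot gives the robot as it stands.
- The arm moves only by the tool play_rows, never from a script. Its argument "deltas" is a list of rows, each an object of numbers: "dx", "dy", "dz": the shift along the world's x, y, z as a fraction of full scale; "ax", "ay", "az": the turn, a rotation vector about the world's x, y, z as a fraction of full scale; "fingers": the closure, from -1 (fully open) to 1 (shut). In form: [{"dx": .., "dy": .., "dz": .., "ax": .., "ay": .., "az": .., "fingers": ..}, ...]. A call has 1 to 20 rows; each row shifts and turns the commanded pose from where the row before left it; what a row does not reach is not made up. Full scale, the value 1, is 3 cm for a shift and 8 degrees for a turn. A row lasts 1/10 s, in which the tool goes at most 50 mm and 8.59 degrees, less where a joint would pass 70% of its speed; a pose out of reach is approached as far as the arm can. A call with a number of a shift or a turn outside -1 to 1 is refused whole. A call with a gripper value outside its range is refused whole. The fingers move at their own pace and stop on an object; "grip_force" is the grip in N (left out, the last holds). Time passes only in rows, so rows that do not move let the fingers close. It gives the time, the measured TCP pose, the force, the opening and the grip force at its end, in the units of the state.
- readout.get_obs(): the state, without advancing time (a new reading comes with each control period).
- capture(name): name is "scene" or "top" or "wrist"; returns the picture (480x640x3 uint8, blue, green, red); there is no depth.
- camera_params(name): a dict with "fov_y" (degrees; the focal length in pixels is half the picture's height over the tangent of half this angle, whatever the lens; pixels are square), "cx", "cy" (the principal point, pixels), "eye" and "attitude" of the camera in the world; the wrist camera has in their place "mount" (4x4, takes a point from camera to tool coordinates, whose origin is the TCP and whose axes are the flange's). Camera axes: x right, y down, z forward; pixel columns grow to the right and rows downward; lengths in m; the calibration is good to about 2 mm. A picture is of the moment at which its call begins: read the wrist's pose just before it. camera_params takes no time and is no camera call.
- bot.hand_in(): hands the job in; it is judged then, once.
The state is a dict: "clock": time; "joint_positions": joint angles; "joint_vel": joint speeds; "joint_efforts": joint torques, N m; "ee_pos": TCP position; "eef_rot": TCP orientation; "ft_force": force on the tool from outside, world axes, zero at the start; "moment": the same for the moment, N m; "finger_gap": finger opening in m; "grip_force": force on a finger pad.
Only numpy, scipy, OpenCV 4.12 (cv2) and the standard library are available. Lean on these libraries where they do the work, as an engineer would, in place of code of your own. Each camera call takes 0.05 s, during which the arm holds its last target. There are 200 camera calls.

TASK

Swing the heavy inspection head round on its free-running boom, pushing only on the rubber pads on its two sides, until its lens is centred over the diode module (the low plate with the brass block and four bolts), and leave it standing still there by itself for at least four seconds, with the gripper clear of it. The boom hardly slows down by itself, so brake it gently from the other side: keep it unhurried, never push hard or let it reach its end stops, do not touch the head's housing or the boom arm, and leave everything else on the bench where it is.

Things in the scene. Friction and masses are not known exactly. Their poses are not given: they have to be found in the camera images.
- boom (a joint): boom's swing angle about the vertical hinge, rad; 0 = straight along the stand's -x (roughly to the robot), grows counter-clockwise from above (head moves to -y, the robot's right). Starts at rest in -0.8..-0.6; hard stops at -1.0 and 1.15: keep inside -0.95..1.1 and below 0.9 rad/s. Ball bearing, damping 0.01 N m s/rad, friction 0.0007 N m (time constant 40 s), no spring or tilt: it coasts on
- hinge (a point): point on the vertical hinge axis, 140 mm above the bench (fixed stand with a round 150 mm foot and 60 mm pillar)
- head: inspection head on the boom: white housing 110 mm along the boom, 100 mm across, 95 to 180 mm above the bench; grey top cover 106 mm across, top 190 mm above the bench; lens barrel 56 mm wide below. Origin: centre of the lens' lower end, 75 mm above the bench, 320 mm from the hinge axis; x along the boom to the hinge, y across to the left pad, z up. Do not touch it
- beam: boom arm 45 mm wide, 120 to 160 mm above the bench, hub 84 mm wide up to 174 mm, round counterweight 96 mm wide reaching 140 mm behind the hinge. Origin on the hinge axis at bench height. Do not touch it. Whole boom with head and counterweight: nominal inertia 0.38 kg m2 about the hinge (like 3.7 kg at the pads), true value within 30 %
- pads: two black rubber pads on the head's sides, the only place to push: each 110 mm along the boom (265 to 375 mm from the hinge axis), 82 mm high (97 to 179 mm above the bench), 12 mm thick; 124 mm over both outer faces, too wide to grip. Push with less than 20 N. Origin on the hinge axis at bench height
- pad_left (a point): centre of the outer face of the pad on the head's +y side (62 mm from the boom's centre line, 320 mm from the hinge, 138 mm high); pushing here turns the boom to larger joint values
- pad_right (a point): centre of the outer face of the pad on the head's -y side (as pad_left, mirrored); pushing here turns the boom to smaller joint values
- module_top (a point): centre of the top of the diode module's brass block, the target, 34 mm above the bench: aluminium plate 70 x 56 x 14 mm, brass block 42 x 36 x 20 mm on it, four bolt heads up to 46 mm high, two short copper pipes; bolted in one of three places under the lens' arc, 320 mm (+-15 mm) from the hinge
- heatsink: bystander, bolted down: finned aluminium heat sink 55 x 55 x 38 mm, in another of the three places; origin under its centre
- lens_ring: bystander, bolted down: black lens ring 56 mm in diameter, 35 mm high, in the third place; origin under its centre
- driver: bystander, loose: screwdriver 160 mm long lying on the bench
- collar: bystander, loose: steel collar 48 mm in diameter, 20 mm high
- post_foot: bystander, loose: steel post on a round foot, 52 mm in diameter, 50 mm high, under the boom's sweep
- parts_tray: bystander, loose: white open tray 110 x 80 x 30 mm
- lens_cap: bystander, loose: black disc 48 mm in diameter, 12 mm high
- power_block: bystander, loose: black block 90 x 60 x 35 mm
Not all that is in view belongs to the job. What is shaped like the part that bears module_top but green or red is not meant.

How it is judged:
By the outcome, as a careful person would: the job done as asked, in the order asked, and still so for the second after the job is handed in, with the robot touching nothing.
It also fails if it takes over 43 s, if anything falls off the work surface, if the arm or the gripper's body presses on something with over 40 N, if the wrist force passes 120 N, or if a joint passes its speed limit or range.

## Working session

There is one attempt and no reset: what is moved stays moved. The work goes in short steps, Python scripts to look and compute and a tool call to move; the robot and the scene stay as the last step left them, time stands still between calls to the robot, and variables do not carry over. Pictures are saved under pics/ and viewed, at most 10 in all, crops included, and the job is handed in when it is done.

Besides the shell and the picture viewer there is one more tool, called after "Call:" as a command line: name --argument value ..., lists and objects as JSON in quotes. play_rows: Moves the arm, as the interface text tells. Shift numbers are shares of 3 cm and turn numbers shares of 8 degrees, none past 1 either way. Its arguments: {"type":"object","properties":{"deltas":{"type":"array"},"grip_force":{"type":"number"}},"required":["deltas"]}

```bash
ls; mkdir -p pics; python3 - <<'E'
from bench import readout,capture,camera_params
import cv2
print(readout.get_obs())
for n in("scene","top"):
    print(n,camera_params(n)); cv2.imwrite(f"pics/{n}0.png",capture(n))
print(camera_params("wrist"))
E
```

```text
pics
{'clock': 0.0, 'joint_positions': array([ 1.2117878 ,  0.41188869, -0.0126885 ,  1.59706338,  0.00558875,
        1.13429513, -0.08220081]), 'joint_vel': array([ 0.00168061,  0.00029563,  0.00012449,  0.00042377,  0.00061869,
       -0.00068508, -0.00093619]), 'joint_efforts': array([ 1.30391390e-04, -6.00630784e+01,  6.82528149e-01, -2.99414635e+01,
        1.38972548e-02,  1.07351557e-02, -5.02720766e-06]), 'ee_pos': array([ 0.17899591, -0.59825458,  0.2069523 ]), 'eef_rot': array([ 9.89447262e-01,  1.44891204e-01, -1.73539440e-04, -7.90720765e-04]), 'ft_force': array([0.23507834, 0.02133828, 0.01705179]), 'moment': array([-0.00098571, -0.08996236,  0.05291974]), 'grip_force': 0.0, 'finger_gap': 0.08554505091620124}
scene {'fov_y': 45.464655955351, 'cx': 320.93646387156906, 'cy': 235.5970496239122, 'eye': array([1.24438266, 0.99323797, 1.16402409]), 'attitude': array([ 0.26955521,  0.86646757, -0.39827602, -0.13397816])}
top {'fov_y': 56.260039119951756, 'cx': 325.2989698831802, 'cy': 240.2910040824909, 'eye': array([ 0.38967651, -0.01996927,  1.21071188]), 'attitude': array([ 0.71019306, -0.70152792,  0.03829886, -0.04491762])}
{'fov_y': 67.9950939177921, 'cx': 319.0757959786566, 'cy': 245.61758640979596, 'mount': array([[-8.52857979e-04, -9.62493555e-01, -2.71303207e-01,
         6.87796037e-02],
       [ 9.99999254e-01, -5.83736229e-04, -1.07265590e-03,
         1.85943964e-04],
       [ 8.74054880e-04, -2.71303919e-01,  9.62493335e-01,
        -1.65844449e-01],
       [ 0.00000000e+00,  0.00000000e+00,  0.00000000e+00,
         1.00000000e+00]])}
```

View pics/top0.png

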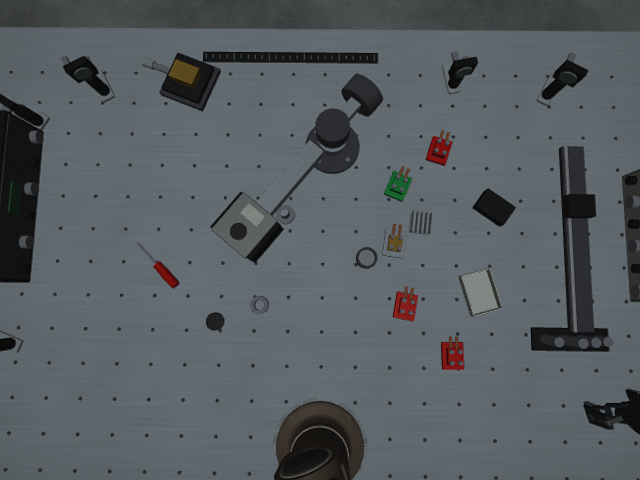

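View pics/scene0.png

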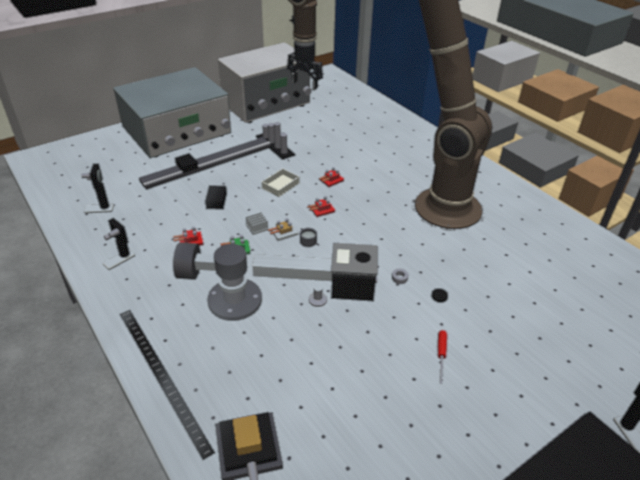

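The top view shows the head at px (247,227), the hub at (333,127) and the real (silver and brass) module at (395,242). The lens ring is at (366,257) and the heat sink at (420,222). The green and red modules are decoys. Next I'll measure these.

```bash
cat > h.py <<'E'
import numpy as np,cv2
from scipy.spatial.transform import Rotation as R
from bench import readout,capture,camera_params
def cam(n):
    p=camera_params(n); f=240/np.tan(np.radians(p['fov_y'])/2)
    return p,f,R.from_quat(p['attitude']).as_matrix()
def ray(n,u,v,z):
    p,f,M=cam(n); d=M@np.array([(u-p['cx'])/f,(v-p['cy'])/f,1]); e=p['eye']
    return e+d*(z-e[2])/d[2]
def proj(n,P):
    p,f,M=cam(n); c=M.T@(np.array(P)-p['eye']); return p['cx']+f*c[0]/c[2],p['cy']+f*c[1]/c[2]
E
python3 - <<'E'
from h import *
print(proj("top",[0,0,0]),proj("scene",[0,0,0]),proj("top",[.179,-.598,.207]))
print("hub",ray("top",333,127,.174),"foot",ray("top",333.5,147,0.01))
print("mod",ray("top",395,243,.034)," scene",ray("scene",283,228,.034),"head",ray("top",247,227,.19))
im=cv2.imread("pics/top0.png")
a=cv2.resize(im[175:275,200:300],None,fx=4,fy=4,interpolation=cv2.INTER_CUBIC)
b=cv2.resize(im[205:275,340:440],None,fx=4,fy=4,interpolation=cv2.INTER_CUBIC)
c=cv2.resize(im[70:180,290:390],None,fx=3,fy=3,interpolation=cv2.INTER_CUBIC)
o=np.zeros((400,800,3),np.uint8); o[:400,:400]=a;o[:280,400:]=b
cv2.imwrite("pics/c1.png",o)
E
```

```text
(np.float64(319.66827149883426), np.float64(445.59856304060366)) (np.float64(448.6171483072184), np.float64(207.3536903649708)) (np.float64(596.6111233362102), np.float64(395.4453517308333))
hub [ 0.78589117 -0.02442345  0.174     ] foot [ 0.79126956 -0.02712551  0.01      ]
mod [ 0.52379161 -0.19173548  0.034     ]  scene [ 0.54031517 -0.18141237  0.034     ] head [0.53904783 0.17094922 0.19      ]
```

View pics/c1.png

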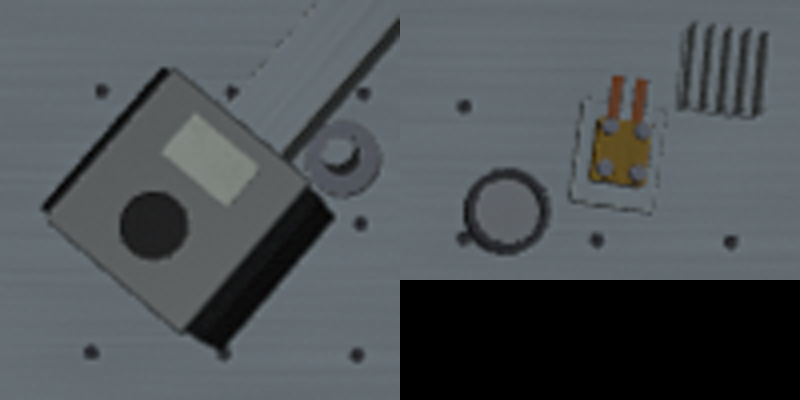

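The crop shows the cover corners, with the dark round spot on the boom's centre line, and the brass block with four bolts centred at about px (395,243). I'll refine these with masks.

```bash
cat >> h.py <<'E'
def blob(im,lo,hi,box,hsv=True):
    x0,y0,x1,y1=box; s=im[y0:y1,x0:x1]
    m=cv2.inRange(cv2.cvtColor(s,cv2.COLOR_BGR2HSV) if hsv else s,lo,hi)
    n,l,st,c=cv2.connectedComponentsWithStats(m)
    return sorted([(int(st[i,4]),c[i,0]+x0,c[i,1]+y0,st[i,2],st[i,3]) for i in range(1,n)],reverse=True)[:3]
E
python3 - <<'E'
from h import *
t=cv2.imread("pics/top0.png");s=cv2.imread("pics/scene0.png")
print([cv2.cvtColor(t,cv2.COLOR_BGR2HSV)[v,u] for u,v in((393,243),(238,231),(245,205),(333,127),(245,240))], cv2.cvtColor(s,cv2.COLOR_BGR2HSV)[228,284])
for n,im,box in(("top",t,(380,225,410,260)),("scene",s,(270,215,300,240))):
    for lo in((10,100,50),(15,90,60)):
        b=blob(im,lo,(32,255,255),box); print(n,b[:2],ray(n,b[0][1],b[0][2],.034))
px=[(200+x/4-.375,175+y/4-.375) for x,y in((172,68),(45,212),(182,331),(308,188))]
c=np.array([ray("top",*p,.19) for p in px]); print(c,np.linalg.norm(c-np.roll(c,-1,0),axis=1))
C=c.mean(0); d=((c[0]+c[3])-(c[1]+c[2]));d/=np.linalg.norm(d)
print("C",C,"dir",d,"hinge",C+.32*d)
g=cv2.cvtColor(t,cv2.COLOR_BGR2GRAY)
b=blob(g,0,50,(228,222,248,242),False);print(b,ray("top",b[0][1],b[0][2],.19))
h=cv2.HoughCircles(cv2.resize(g[90:180,290:380],None,fx=4,fy=4,interpolation=cv2.INTER_CUBIC),cv2.HOUGH_GRADIENT,1.2,40,param1=80,param2=25,minRadius=45,maxRadius=130)
for q in h[0][:5]:
    u,v=290+q[0]/4-.375,90+q[1]/4-.375; print("hub",u,v,q[2]/4,ray("top",u,v,.174),ray("top",u,v,.012))
E
```

```text
[array([ 21, 169,  95], dtype=uint8), array([120,   8,  34], dtype=uint8), array([90,  8, 93], dtype=uint8), array([110,  31,  49], dtype=uint8), array([98, 10, 98], dtype=uint8)] [ 19 131 150]
top [(163, np.float64(395.02453987730064), np.float64(240.99386503067484), np.int32(15), np.int32(26)), (18, np.float64(393.1666666666667), np.float64(229.0), np.int32(3), np.int32(9))] [ 0.52911355 -0.19182901  0.034     ]
top [(144, np.float64(394.4513888888889), np.float64(242.64583333333334), np.int32(16), np.int32(16)), (3, np.float64(390.3333333333333), np.float64(234.33333333333334), np.int32(2), np.int32(2))] [ 0.52471357 -0.19029727  0.034     ]
scene [(78, np.float64(283.87179487179486), np.float64(227.55128205128204), np.int32(14), np.int32(11))] [ 0.53691576 -0.18176008  0.034     ]
scene [(80, np.float64(284.125), np.float64(227.3625), np.int32(14), np.int32(11))] [ 0.53577542 -0.18210201  0.034     ]
[[0.62195286 0.18389532 0.19      ]
 [0.53663576 0.25420207 0.19      ]
 [0.46894657 0.17290156 0.19      ]
 [0.55233994 0.10303186 0.19      ]] [0.11055336 0.10579035 0.10879444 0.10669985]
C [0.54496878 0.1785077  0.19      ] dir [ 0.76915229 -0.63906553  0.        ] hinge [ 0.79109751 -0.02599327  0.19      ]
[(219, np.float64(237.97716894977168), np.float64(230.89954337899545), np.int32(17), np.int32(17))] [0.52975124 0.19142428 0.19      ]
hub 332.075 146.775 26.91 [ 0.73693783 -0.02274548  0.174     ] [ 0.79120202 -0.0231793   0.012     ]
hub 332.075 128.175 19.98 [ 0.78294794 -0.02223887  0.174     ] [ 0.84440183 -0.02259353  0.012     ]
```

Hinge is about (0.790,-0.025). The module is at (0.5245,-0.191): 0.314 m from the hinge, which fits the spec, at q≈0.557. The head is now at q≈-0.69. I'll move the shut gripper over to the left pad, staying high.

Call:
play_rows --deltas '[{"dz":1,"fingers":1},{"dz":1,"dy":1,"dx":0.5,"fingers":1},{"dz":1,"dy":1,"dx":0.5,"az":1,"fingers":1},{"dy":1,"dx":0.5,"az":1,"fingers":1},{"dy":1,"dx":0.5,"az":1,"fingers":1},{"dy":1,"dx":0.5,"az":1,"fingers":1},{"dy":1,"dx":0.5,"az":0.2,"fingers":1},{"dy":1,"dx":0.5,"fingers":1},{"dy":1,"dx":0.5,"fingers":1},{"dy":1,"dx":0.5,"fingers":1},{"dy":1,"dx":0.5,"fingers":1},{"dy":1,"dx":0.5,"fingers":1},{"dy":1,"dx":0.5,"fingers":1},{"dy":1,"dx":0.5,"fingers":1},{"dy":1,"dx":0.5,"fingers":1},{"dy":1,"dx":0.5,"fingers":1},{"dy":1,"dx":0.5,"fingers":1},{"dy":1,"dx":0.5,"fingers":1},{"dy":1,"dx":0.5,"fingers":1},{"dy":1,"dx":0.5,"fingers":1}]'

```text
invalid input
```

Call:
play_rows --deltas '[{"dx":0,"dy":0,"dz":1,"ax":0,"ay":0,"az":0,"fingers":1}]' --grip_force 20

```text
clock: 0.2
ee_pos: [0.1783, -0.5962, 0.2335]
eef_rot: [0.989, 0.145, -0.001, -0.004]
ft_force: [0.2, -0.1, -0.3]
finger_gap: 0.0729
grip_force: 0.0
```

Call:
play_rows --deltas '[{"dx":0.5,"dy":1,"dz":1,"ax":0,"ay":0,"az":0,"fingers":1},{"dx":0.5,"dy":1,"dz":1,"ax":0,"ay":0,"az":1,"fingers":1},{"dx":0.5,"dy":1,"dz":0,"ax":0,"ay":0,"az":1,"fingers":1},{"dx":0.5,"dy":1,"dz":0,"ax":0,"ay":0,"az":1,"fingers":1},{"dx":0.5,"dy":1,"dz":0,"ax":0,"ay":0,"az":1,"fingers":1},{"dx":0.5,"dy":1,"dz":0,"ax":0,"ay":0,"az":0.2,"fingers":1},{"dx":0.5,"dy":1,"dz":0,"ax":0,"ay":0,"az":0,"fingers":1},{"dx":0.5,"dy":1,"dz":0,"ax":0,"ay":0,"az":0,"fingers":1},{"dx":0.5,"dy":1,"dz":0,"ax":0,"ay":0,"az":0,"fingers":1},{"dx":0.5,"dy":1,"dz":0,"ax":0,"ay":0,"az":0,"fingers":1},{"dx":0.5,"dy":1,"dz":0,"ax":0,"ay":0,"az":0,"fingers":1},{"dx":0.5,"dy":1,"dz":0,"ax":0,"ay":0,"az":0,"fingers":1},{"dx":0.5,"dy":1,"dz":0,"ax":0,"ay":0,"az":0,"fingers":1},{"dx":0.5,"dy":1,"dz":0,"ax":0,"ay":0,"az":0,"fingers":1},{"dx":0.5,"dy":1,"dz":0,"ax":0,"ay":0,"az":0,"fingers":1},{"dx":0.5,"dy":1,"dz":0,"ax":0,"ay":0,"az":0,"fingers":1},{"dx":0.5,"dy":1,"dz":0,"ax":0,"ay":0,"az":0,"fingers":1},{"dx":0.5,"dy":1,"dz":0,"ax":0,"ay":0,"az":0,"fingers":1},{"dx":0.5,"dy":1,"dz":0,"ax":0,"ay":0,"az":0,"fingers":1},{"dx":0.5,"dy":1,"dz":0,"ax":0,"ay":0,"az":0,"fingers":1}]'

```text
clock: 2.2
ee_pos: [0.4794, 0.0024, 0.2976]
eef_rot: [0.905, 0.425, -0.0, 0.0]
ft_force: [1.1, -0.5, 0.4]
finger_gap: -0.0001
grip_force: 0.0
```

Call:
play_rows --deltas '[{"dx":0.48,"dy":0.94,"dz":0,"ax":0,"ay":0,"az":0,"fingers":1},{"dx":0.48,"dy":0.94,"dz":0,"ax":0,"ay":0,"az":0,"fingers":1},{"dx":0.48,"dy":0.94,"dz":0,"ax":0,"ay":0,"az":0,"fingers":1},{"dx":0.48,"dy":0.94,"dz":0,"ax":0,"ay":0,"az":0,"fingers":1},{"dx":0.48,"dy":0.94,"dz":0,"ax":0,"ay":0,"az":0,"fingers":1},{"dx":0.48,"dy":0.94,"dz":0,"ax":0,"ay":0,"az":0,"fingers":1},{"dx":0.48,"dy":0.94,"dz":0,"ax":0,"ay":0,"az":0,"fingers":1},{"dx":0.48,"dy":0.94,"dz":0,"ax":0,"ay":0,"az":0,"fingers":1},{"dx":0.48,"dy":0.94,"dz":0,"ax":0,"ay":0,"az":0,"fingers":1},{"dx":0,"dy":0,"dz":-0.8,"ax":0,"ay":0,"az":0,"fingers":1},{"dx":0,"dy":0,"dz":-1,"ax":0,"ay":0,"az":0,"fingers":1},{"dx":0,"dy":0,"dz":-1,"ax":0,"ay":0,"az":0,"fingers":1},{"dx":0,"dy":0,"dz":-1,"ax":0,"ay":0,"az":0,"fingers":1},{"dx":0,"dy":0,"dz":-0.8,"ax":0,"ay":0,"az":0,"fingers":1},{"dx":0,"dy":0,"dz":-0.7,"ax":0,"ay":0,"az":0,"fingers":1},{"dx":0,"dy":0,"dz":0,"ax":0,"ay":0,"az":0,"fingers":1}]'

```text
clock: 3.8
ee_pos: [0.6069, 0.2536, 0.1351]
eef_rot: [0.905, 0.425, -0.003, -0.0]
ft_force: [0.1, -0.9, -0.1]
finger_gap: -0.0001
grip_force: 0.0
```

```bash
python3 - <<'E'
from h import *
o=readout.get_obs();print(o['clock'],o['ee_pos'],o['ft_force'],o['joint_positions'])
t=capture("top")
cv2.imwrite("pics/t1.png",t)
s=capture("scene");cv2.imwrite("pics/s1.png",s)
g=cv2.cvtColor(t,cv2.COLOR_BGR2GRAY)
print(blob(g,0,50,(228,222,248,242),False))
o=np.hstack([cv2.resize(t[150:280,180:330],(400,347)),cv2.resize(s[200:330,250:400],(400,347))])
cv2.imwrite("pics/c2.png",o)
E
```

```text
3.8 [0.60691    0.2536293  0.13508912] [ 0.1139174  -0.91969744 -0.12118592] [-0.03654686  0.6244006  -0.65760638  1.54855504  0.40793006  1.11600051
 -1.47970972]
[(35, np.float64(244.5142857142857), np.float64(224.28571428571428), np.int32(8), np.int32(8)), (19, np.float64(242.1578947368421), np.float64(237.1578947368421), np.int32(11), np.int32(9))]
```

View pics/c2.png

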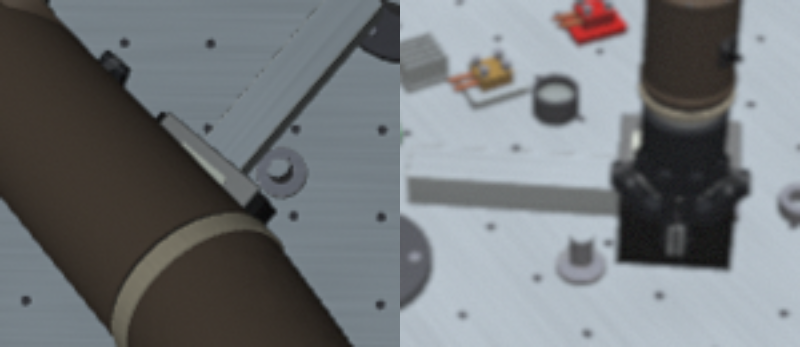

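The arm hides the spot from the top camera. The scene crop shows the gripper squarely outside the left pad with a gap. I'll approach slowly.

Call:
play_rows --deltas '[{"dx":-0.064,"dy":-0.077,"dz":0,"ax":0,"ay":0,"az":0,"fingers":1},{"dx":-0.064,"dy":-0.077,"dz":0,"ax":0,"ay":0,"az":0,"fingers":1},{"dx":-0.064,"dy":-0.077,"dz":0,"ax":0,"ay":0,"az":0,"fingers":1},{"dx":-0.064,"dy":-0.077,"dz":0,"ax":0,"ay":0,"az":0,"fingers":1},{"dx":-0.064,"dy":-0.077,"dz":0,"ax":0,"ay":0,"az":0,"fingers":1},{"dx":-0.021,"dy":-0.026,"dz":0,"ax":0,"ay":0,"az":0,"fingers":1},{"dx":-0.021,"dy":-0.026,"dz":0,"ax":0,"ay":0,"az":0,"fingers":1},{"dx":-0.021,"dy":-0.026,"dz":0,"ax":0,"ay":0,"az":0,"fingers":1},{"dx":-0.021,"dy":-0.026,"dz":0,"ax":0,"ay":0,"az":0,"fingers":1},{"dx":-0.021,"dy":-0.026,"dz":0,"ax":0,"ay":0,"az":0,"fingers":1},{"dx":-0.021,"dy":-0.026,"dz":0,"ax":0,"ay":0,"az":0,"fingers":1},{"dx":-0.021,"dy":-0.026,"dz":0,"ax":0,"ay":0,"az":0,"fingers":1}]'

```text
clock: 5.1
ee_pos: [0.5947, 0.238, 0.1388]
eef_rot: [0.905, 0.425, -0.0, 0.0]
ft_force: [0.9, -0.5, -0.1]
finger_gap: 0.0001
grip_force: 0.0
```

```bash
python3 - <<'E'
from h import *
o=readout.get_obs();print(o['clock'],o['ee_pos'],o['ft_force'])
s=capture("scene");cv2.imwrite("pics/s2.png",s)
a=cv2.imread("pics/s1.png")
d=cv2.absdiff(a,s).max(2)[255:275,280:350]; print((d>25).sum(), d.max())
E
```

```text
5.1 [0.5947191  0.23799091 0.13877174] [ 0.85875853 -0.51608906 -0.12429373]
204 130
```

Call:
play_rows --deltas '[{"dx":-0.021,"dy":-0.026,"dz":0,"ax":0,"ay":0,"az":0,"fingers":1},{"dx":-0.021,"dy":-0.026,"dz":0,"ax":0,"ay":0,"az":0,"fingers":1},{"dx":-0.021,"dy":-0.026,"dz":0,"ax":0,"ay":0,"az":0,"fingers":1},{"dx":-0.031,"dy":-0.039,"dz":0,"ax":0,"ay":0,"az":0.05,"fingers":1},{"dx":-0.041,"dy":-0.053,"dz":0,"ax":0,"ay":0,"az":0.05,"fingers":1},{"dx":-0.051,"dy":-0.066,"dz":0,"ax":0,"ay":0,"az":0.05,"fingers":1},{"dx":-0.06,"dy":-0.08,"dz":0,"ax":0,"ay":0,"az":0.08,"fingers":1},{"dx":-0.069,"dy":-0.094,"dz":0,"ax":0,"ay":0,"az":0.08,"fingers":1},{"dx":-0.078,"dy":-0.108,"dz":0,"ax":0,"ay":0,"az":0.08,"fingers":1},{"dx":-0.087,"dy":-0.122,"dz":0,"ax":0,"ay":0,"az":0.1,"fingers":1},{"dx":-0.095,"dy":-0.137,"dz":0,"ax":0,"ay":0,"az":0.1,"fingers":1},{"dx":-0.103,"dy":-0.152,"dz":0,"ax":0,"ay":0,"az":0.1,"fingers":1},{"dx":-0.11,"dy":-0.167,"dz":0,"ax":0,"ay":0,"az":0.1,"fingers":1},{"dx":-0.107,"dy":-0.169,"dz":0,"ax":0,"ay":0,"az":0.1,"fingers":1},{"dx":-0.107,"dy":-0.169,"dz":0,"ax":0,"ay":0,"az":0.1,"fingers":1}]'

```text
clock: 6.65
ee_pos: [0.5645, 0.1944, 0.1388]
eef_rot: [0.874, 0.487, -0.0, 0.0]
ft_force: [-0.2, 0.4, -0.6]
finger_gap: -0.0002
grip_force: 0.0
```

```bash
python3 - <<'E'
from h import *
o=readout.get_obs();print(o['clock'],o['ee_pos'],o['ft_force'])
E
```

```text
6.65 [0.56446439 0.19438106 0.13879369] [-0.2293261   0.44918523 -0.57909313]
```

Call:
play_rows --deltas '[{"dx":0.05,"dy":0.1,"dz":0,"ax":0,"ay":0,"az":0,"fingers":1},{"dx":0.3,"dy":0.5,"dz":0,"ax":0,"ay":0,"az":0,"fingers":1},{"dx":0.3,"dy":0.5,"dz":0.5,"ax":0,"ay":0,"az":0,"fingers":1},{"dx":0,"dy":0,"dz":1,"ax":0,"ay":0,"az":0,"fingers":1},{"dx":0,"dy":0,"dz":1,"ax":0,"ay":0,"az":0,"fingers":1},{"dx":0,"dy":0,"dz":1,"ax":0,"ay":0,"az":0,"fingers":1}]'

```text
clock: 7.25
ee_pos: [0.5841, 0.2287, 0.2448]
eef_rot: [0.874, 0.486, -0.0, -0.0]
ft_force: [-0.8, -1.1, 0.4]
finger_gap: -0.0003
grip_force: 0.0
```

```bash
python3 - <<'E'
from h import *
o=readout.get_obs();print(o['clock'],o['ee_pos'],o['ft_force'])
t=capture("top");s=capture("scene")
print(readout.get_obs()['clock'])
cv2.imwrite("pics/t3.png",t);cv2.imwrite("pics/s3.png",s)
o=np.hstack([cv2.resize(t[100:300,180:420],(400,333)),cv2.resize(s[180:330,220:400],(400,333))])
cv2.imwrite("pics/c3.png",o)
E
```

```text
7.25 [0.584128   0.22866107 0.24481949] [-0.84201616 -1.0622657   0.43041335]
7.35
```

View pics/c3.png

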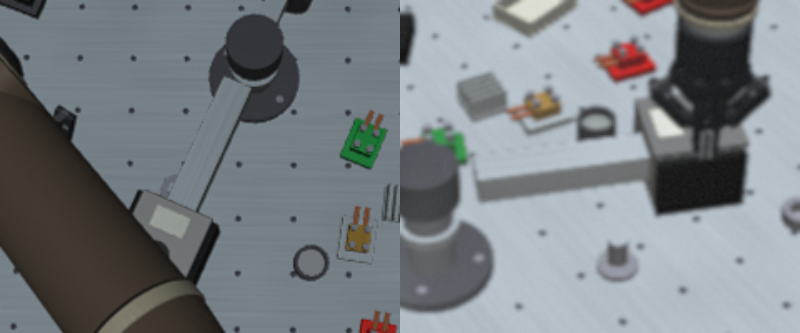

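The boom is swinging; the label (on the centre line) is visible in both views, so I'll track it.

```bash
cat >> h.py <<'E'
H=np.array([.790,-.025])
def qof(P):
    d=H-P[:2]; return np.arctan2(d[1],d[0]),np.hypot(*d)
def label(n,im):
    b,g,r=[im[...,i].astype(int) for i in range(3)]
    m=((r-b>2)&(g>115)&(abs(r-g)<14)&(r-b<45)).astype(np.uint8)
    k,l,st,c=cv2.connectedComponentsWithStats(m); out=[]
    for i in range(1,k):
        if st[i,4]<25: continue
        P=ray(n,*c[i],.19); q,rr=qof(P)
        if .2<rr<.36 and P[0]<.8 : out.append((int(st[i,4]),np.round(c[i],1).tolist(),round(q,4),round(rr,4)))
    return out
E
python3 - <<'E'
from h import *
for f in("top0","t3","scene0","s3"):
    im=cv2.imread(f"pics/{f}.png"); print(f,label("top" if f[0]=="t" else "scene",im))
print(cv2.imread("pics/t3.png")[231:236,278:283].reshape(-1,3)[::6],cv2.imread("pics/scene0.png")[256,342])
E
```

```text
top0 []
t3 []
scene0 [(285, [279.5, 182.1], np.float64(0.6103), np.float64(0.3136)), (125, [342.3, 255.6], np.float64(-0.6938), np.float64(0.2843))]
s3 [(304, [279.2, 182.0], np.float64(0.6137), np.float64(0.3137)), (81, [338.5, 235.6], np.float64(-0.4157), np.float64(0.281))]
[[149 156 148]
 [146 153 145]
 [148 156 147]
 [147 154 147]
 [146 154 147]] [213 219 215]
```

Call:
play_rows --deltas '[{"dx":-0.067,"dy":-0.5,"dz":0.7,"ax":0,"ay":0,"az":0,"fingers":1},{"dx":-0.067,"dy":-1,"dz":0,"ax":0,"ay":0,"az":0,"fingers":1},{"dx":-0.067,"dy":-1,"dz":0,"ax":0,"ay":0,"az":0,"fingers":1},{"dx":-0.067,"dy":-1,"dz":0,"ax":0,"ay":0,"az":0.4,"fingers":1},{"dx":-0.067,"dy":-1,"dz":0,"ax":0,"ay":0,"az":0.7,"fingers":1},{"dx":-0.067,"dy":-1,"dz":0,"ax":0,"ay":0,"az":0.7,"fingers":1},{"dx":-0.067,"dy":-1,"dz":0,"ax":0,"ay":0,"az":0.7,"fingers":1},{"dx":-0.067,"dy":-1,"dz":0,"ax":0,"ay":0,"az":0.7,"fingers":1},{"dx":-0.067,"dy":-1,"dz":0,"ax":0,"ay":0,"az":0.7,"fingers":1},{"dx":-0.067,"dy":-1,"dz":0,"ax":0,"ay":0,"az":0.7,"fingers":1},{"dx":-0.067,"dy":-1,"dz":0,"ax":0,"ay":0,"az":0.7,"fingers":1},{"dx":-0.067,"dy":-1,"dz":0,"ax":0,"ay":0,"az":0.7,"fingers":1},{"dx":-0.067,"dy":-1,"dz":0,"ax":0,"ay":0,"az":0.7,"fingers":1},{"dx":-0.067,"dy":-1,"dz":0,"ax":0,"ay":0,"az":0.7,"fingers":1},{"dx":-0.067,"dy":-1,"dz":0,"ax":0,"ay":0,"az":0,"fingers":1},{"dx":-0.067,"dy":-1,"dz":-0.5,"ax":0,"ay":0,"az":0,"fingers":1},{"dx":0,"dy":-0.9,"dz":-1,"ax":0,"ay":0,"az":0,"fingers":1}]'

```text
clock: 9.05
ee_pos: [0.5531, -0.2659, 0.2208]
eef_rot: [0.52, 0.854, 0.0, 0.002]
ft_force: [1.2, -0.4, -0.1]
finger_gap: 0.0001
grip_force: 0.0
```

```bash
cat >> h.py <<'E'
def look():
    o=readout.get_obs(); print(round(o['clock'],2),o['ee_pos'].round(4),o['eef_rot'].round(3),o['ft_force'].round(2))
    for n in("scene","top"):
        t=readout.get_obs()['clock'];im=capture(n);print(n,round(t,2),label(n,im));cv2.imwrite(f"pics/{n}_{t:.2f}.png",im)
E
sed -i 's/(r-b>2)&(g>115)/(r-b>(2 if n=="scene" else -5))\&(g>120)/' h.py
python3 -c "
from h import *
print(label('top',cv2.imread('pics/top0.png')),label('top',cv2.imread('pics/t3.png')))
look()"
```

```text
[(264, [252.1, 214.5], np.float64(-0.6962), np.float64(0.2888))] [(305, [281.3, 232.6], np.float64(-0.4169), np.float64(0.2878))]
9.05 [ 0.5531 -0.2659  0.2208] [0.52  0.854 0.    0.002] [ 1.23 -0.42 -0.13]
scene 9.05 [(267, [279.7, 182.1], np.float64(0.609), np.float64(0.3142)), (94, [324.9, 213.5], np.float64(-0.0587), np.float64(0.2821))]
top 9.1 [(289, [324.5, 243.2], np.float64(-0.0597), np.float64(0.287))]
```

Call:
play_rows --deltas '[{"dx":-0.2,"dy":0.3,"dz":-0.92,"ax":0,"ay":0,"az":0,"fingers":1},{"dx":-0.3,"dy":0.5,"dz":-0.92,"ax":0,"ay":0,"az":0,"fingers":1},{"dx":-0.3,"dy":0.5,"dz":-0.92,"ax":0,"ay":0,"az":0,"fingers":1},{"dx":-0.3,"dy":0.5,"dz":0,"ax":0,"ay":0,"az":0,"fingers":1},{"dx":-0.12,"dy":0.2,"dz":0,"ax":0,"ay":0,"az":0,"fingers":1},{"dx":0,"dy":0,"dz":0,"ax":0,"ay":0,"az":0,"fingers":1},{"dx":0,"dy":0,"dz":0,"ax":0,"ay":0,"az":0,"fingers":1}]'

```text
clock: 9.85
ee_pos: [0.5165, -0.2046, 0.1378]
eef_rot: [0.52, 0.854, 0.0, 0.001]
ft_force: [-0.8, -0.3, 0.6]
finger_gap: -0.0
grip_force: 0.0
```

```bash
python3 - <<'E'
from h import *
look()
o=readout.get_obs(); d=H-o['ee_pos'][:2]; pol=np.arctan2(d[1],d[0]);print("now",o['clock'],o['ee_pos'],"qh",pol-.2243,np.hypot(*d),o['joint_positions'].round(2))
# hand trajectory rows from qh
for q0 in(pol-.2243,):
  q=q0; 
  for w in [.06,.12,.15,.15,.15,.15]+[.15-.01*i for i in range(1,15)]:
    p0=H-.328*np.array([np.cos(q+.2243),np.sin(q+.2243)]); q+=w*.1
    p1=H-.328*np.array([np.cos(q+.2243),np.sin(q+.2243)]); print(round(q,3),((p1-p0)/.03).round(3))
E
```

```text
9.85 [ 0.5165 -0.2046  0.1378] [0.52  0.854 0.    0.001] [-0.81 -0.27  0.63]
scene 9.85 [(31, [290.3, 180.0], np.float64(0.5353), np.float64(0.3362)), (117, [273.5, 184.3], np.float64(0.6511), np.float64(0.2973)), (79, [315.9, 205.9], np.float64(0.0904), np.float64(0.2817))]
top 9.9 [(292, [342.8, 243.0], np.float64(0.0862), np.float64(0.2864))]
now 9.95 [ 0.51623124 -0.20490228  0.13755815] qh 0.3570727803192493 0.3275884113350437 [ 0.93  0.51 -0.86  1.81  0.44  1.03  0.38]
0.363 [ 0.036 -0.055]
0.375 [ 0.073 -0.109]
0.39 [ 0.094 -0.135]
0.405 [ 0.096 -0.133]
0.42 [ 0.098 -0.132]
0.435 [ 0.099 -0.13 ]
0.449 [ 0.095 -0.12 ]
0.462 [ 0.089 -0.111]
0.474 [ 0.084 -0.101]
0.485 [ 0.078 -0.092]
0.495 [ 0.072 -0.083]
0.504 [ 0.065 -0.074]
0.512 [ 0.058 -0.065]
0.519 [ 0.052 -0.057]
0.525 [ 0.045 -0.048]
0.53 [ 0.037 -0.04 ]
0.534 [ 0.03  -0.032]
0.537 [ 0.023 -0.024]
0.539 [ 0.015 -0.016]
0.54 [ 0.008 -0.008]
```

Call:
play_rows --deltas '[{"dx":0,"dy":0,"dz":0,"ax":0,"ay":0,"az":0,"fingers":1},{"dx":0,"dy":0,"dz":0,"ax":0,"ay":0,"az":0,"fingers":1},{"dx":0,"dy":0,"dz":0,"ax":0,"ay":0,"az":0,"fingers":1},{"dx":0,"dy":0,"dz":0,"ax":0,"ay":0,"az":0,"fingers":1},{"dx":0,"dy":0,"dz":0,"ax":0,"ay":0,"az":0,"fingers":1},{"dx":0,"dy":0,"dz":0,"ax":0,"ay":0,"az":0,"fingers":1},{"dx":0,"dy":0,"dz":0,"ax":0,"ay":0,"az":0,"fingers":1},{"dx":0,"dy":0,"dz":0,"ax":0,"ay":0,"az":0,"fingers":1},{"dx":0,"dy":0,"dz":0,"ax":0,"ay":0,"az":0,"fingers":1},{"dx":0,"dy":0,"dz":0,"ax":0,"ay":0,"az":0,"fingers":1},{"dx":0,"dy":0,"dz":0,"ax":0,"ay":0,"az":0,"fingers":1}]'

```text
clock: 11.05
ee_pos: [0.5155, -0.204, 0.137]
eef_rot: [0.52, 0.854, 0.0, 0.0]
ft_force: [0.7, -0.3, 0.5]
finger_gap: -0.0002
grip_force: 0.0
```

```bash
python3 -c "
from h import *
look()"
```

```text
11.05 [ 0.5155 -0.204   0.137 ] [0.52  0.854 0.    0.   ] [ 0.66 -0.3   0.46]
scene 11.05 [(29, [290.4, 180.0], np.float64(0.5341), np.float64(0.3362)), (116, [273.6, 184.4], np.float64(0.6492), np.float64(0.2967)), (88, [300.8, 196.6], np.float64(0.3064), np.float64(0.2825))]
top 11.1 [(291, [368.8, 238.1], np.float64(0.2983), np.float64(0.286))]
```

Call:
play_rows --deltas '[{"dx":0,"dy":0,"dz":0,"ax":0,"ay":0,"az":0,"fingers":1},{"dx":0.036,"dy":-0.055,"dz":0,"ax":0,"ay":0,"az":0,"fingers":1},{"dx":0.073,"dy":-0.109,"dz":0,"ax":0,"ay":0,"az":0,"fingers":1},{"dx":0.094,"dy":-0.135,"dz":0,"ax":0,"ay":0,"az":0,"fingers":1},{"dx":0.096,"dy":-0.133,"dz":0,"ax":0,"ay":0,"az":0,"fingers":1},{"dx":0.098,"dy":-0.132,"dz":0,"ax":0,"ay":0,"az":0.1,"fingers":1},{"dx":0.099,"dy":-0.13,"dz":0,"ax":0,"ay":0,"az":0.1,"fingers":1},{"dx":0.095,"dy":-0.12,"dz":0,"ax":0,"ay":0,"az":0.1,"fingers":1},{"dx":0.089,"dy":-0.111,"dz":0,"ax":0,"ay":0,"az":0.1,"fingers":1},{"dx":0.084,"dy":-0.101,"dz":0,"ax":0,"ay":0,"az":0.1,"fingers":1},{"dx":0.078,"dy":-0.092,"dz":0,"ax":0,"ay":0,"az":0,"fingers":1},{"dx":0.072,"dy":-0.083,"dz":0,"ax":0,"ay":0,"az":0,"fingers":1},{"dx":0.065,"dy":-0.074,"dz":0,"ax":0,"ay":0,"az":0,"fingers":1},{"dx":0.058,"dy":-0.065,"dz":0,"ax":0,"ay":0,"az":0,"fingers":1},{"dx":0.052,"dy":-0.057,"dz":0,"ax":0,"ay":0,"az":0,"fingers":1},{"dx":0.045,"dy":-0.048,"dz":0,"ax":0,"ay":0,"az":0,"fingers":1}]'

```text
clock: 12.75
ee_pos: [0.5496, -0.2475, 0.137]
eef_rot: [0.49, 0.872, -0.0, 0.0]
ft_force: [-0.1, -0.9, 0.2]
finger_gap: 0.0
grip_force: 0.0
```

```bash
python3 -c "
from h import *
look()
d=H-readout.get_obs()['ee_pos'][:2];print(np.arctan2(d[1],d[0])-.2243)"
```

```text
12.75 [ 0.5496 -0.2475  0.137 ] [ 0.49   0.872 -0.     0.   ] [-0.11 -0.93  0.17]
scene 12.75 [(85, [282.2, 189.3], np.float64(0.5349), np.float64(0.2841))]
top 12.8 [(282, [394.0, 227.4], np.float64(0.5193), np.float64(0.2857))]
0.5231637106744831
```

Call:
play_rows --deltas '[{"dx":0.02,"dy":-0.02,"dz":0,"ax":0,"ay":0,"az":0,"fingers":1},{"dx":0.02,"dy":-0.02,"dz":0,"ax":0,"ay":0,"az":0,"fingers":1}]'

```text
clock: 13.05
ee_pos: [0.5506, -0.2484, 0.137]
eef_rot: [0.489, 0.872, 0.0, -0.0]
ft_force: [-0.1, 0.5, -0.4]
finger_gap: 0.0
grip_force: 0.0
```

```bash
python3 -c "
from h import *
look();look()
d=H-readout.get_obs()['ee_pos'][:2];print(np.arctan2(d[1],d[0])-.2243)"
```

```text
13.05 [ 0.5506 -0.2484  0.137 ] [ 0.489  0.872  0.    -0.   ] [-0.07  0.51 -0.44]
scene 13.05 [(86, [282.8, 189.3], np.float64(0.5296), np.float64(0.2845))]
top 13.1 [(284, [393.2, 227.9], np.float64(0.5124), np.float64(0.2858))]
13.15 [ 0.5507 -0.2485  0.137 ] [ 0.489  0.872  0.    -0.   ] [-0.21 -0.27  0.37]
scene 13.15 [(82, [282.3, 189.6], np.float64(0.5318), np.float64(0.2828))]
top 13.2 [(281, [393.1, 227.9], np.float64(0.5114), np.float64(0.2858))]
0.526771815894832
```

Call:
play_rows --deltas '[{"dx":0.3,"dy":-0.5,"dz":0,"ax":0,"ay":0,"az":0,"fingers":1},{"dx":0.2,"dy":-0.37,"dz":0.5,"ax":0,"ay":0,"az":0,"fingers":1},{"dx":0,"dy":0,"dz":1,"ax":0,"ay":0,"az":0,"fingers":1},{"dx":0,"dy":0,"dz":1,"ax":0,"ay":0,"az":0,"fingers":1},{"dx":0,"dy":0,"dz":1,"ax":0,"ay":0,"az":0,"fingers":1},{"dx":0,"dy":0,"dz":1,"ax":0,"ay":0,"az":0,"fingers":1},{"dx":-0.5,"dy":0.88,"dz":0,"ax":0,"ay":0,"az":0,"fingers":1},{"dx":-0.5,"dy":0.88,"dz":0,"ax":0,"ay":0,"az":0,"fingers":1},{"dx":-0.5,"dy":0.88,"dz":0,"ax":0,"ay":0,"az":0,"fingers":1},{"dx":-0.5,"dy":0.88,"dz":0,"ax":0,"ay":0,"az":0,"fingers":1},{"dx":-0.5,"dy":0.88,"dz":0,"ax":0,"ay":0,"az":0,"fingers":1},{"dx":-0.5,"dy":0.88,"dz":0,"ax":0,"ay":0,"az":0,"fingers":1},{"dx":-0.6,"dy":1,"dz":0,"ax":0,"ay":0,"az":0,"fingers":1}]'

```text
clock: 14.55
ee_pos: [0.4571, -0.0854, 0.2719]
eef_rot: [0.49, 0.872, -0.0, 0.0]
ft_force: [1.3, 0.3, 0.1]
finger_gap: -0.0001
grip_force: 0.0
```

```bash
python3 -c "
from h import *
look()
cv2.imwrite('pics/w1.png',capture('wrist'))"
```

```text
14.55 [ 0.4571 -0.0854  0.2719] [ 0.49   0.872 -0.     0.   ] [1.26 0.35 0.08]
scene 14.55 [(51, [270.0, 182.4], np.float64(0.6944), np.float64(0.3032)), (82, [285.7, 190.5], np.float64(0.4936), np.float64(0.2833))]
top 14.6 []
```

View pics/w1.png

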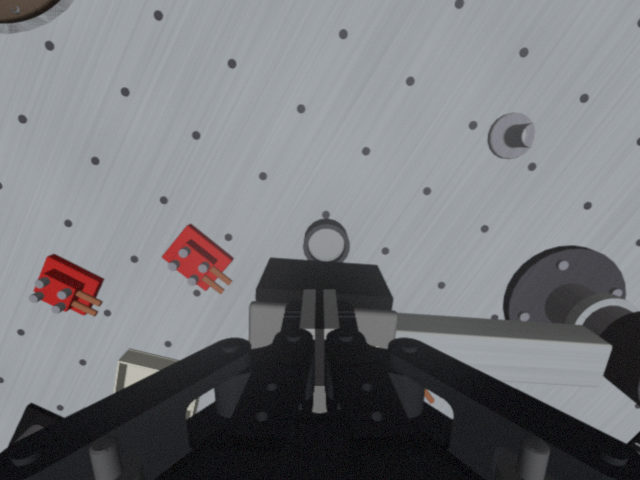

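The wrist view shows the left pad just ahead of the fingers, with nothing else near. The head has rebounded slowly, to q≈0.48. I'll descend on the left and nudge it back gently.

Call:
play_rows --deltas '[{"dx":0,"dy":0,"dz":-0.9,"ax":0,"ay":0,"az":0,"fingers":1},{"dx":0,"dy":0,"dz":-0.9,"ax":0,"ay":0,"az":0,"fingers":1},{"dx":0,"dy":0,"dz":-0.9,"ax":0,"ay":0,"az":-0.2,"fingers":1},{"dx":0,"dy":0,"dz":-0.9,"ax":0,"ay":0,"az":-0.2,"fingers":1},{"dx":0,"dy":0,"dz":-0.9,"ax":0,"ay":0,"az":-0.2,"fingers":1}]'

```text
clock: 15.2
ee_pos: [0.4581, -0.0871, 0.1358]
eef_rot: [0.527, 0.85, 0.0, 0.0]
ft_force: [0.8, -0.9, 0.2]
finger_gap: -0.0001
grip_force: 0.0
```

```bash
cat >> h.py <<'E'
def hand(side):
    p=readout.get_obs()['ee_pos'][:2]; d=H-p; r=np.hypot(*d); print("contact q",round(np.arctan2(d[1],d[0])+side*np.arcsin(.073/r),4),"r",round(r,4))
E
python3 -c "
from h import *
look();hand(1)"
```

```text
15.2 [ 0.4581 -0.0871  0.1358] [0.527 0.85  0.    0.   ] [ 0.77 -0.89  0.19]
scene 15.2 [(87, [273.1, 181.1], np.float64(0.6738), np.float64(0.3121)), (74, [286.6, 190.9], np.float64(0.4821), np.float64(0.2828))]
top 15.25 []
contact q 0.3992 r 0.3399
```

Call:
play_rows --deltas '[{"dx":0.042,"dy":-0.091,"dz":0,"ax":0,"ay":0,"az":0,"fingers":1},{"dx":0.042,"dy":-0.091,"dz":0,"ax":0,"ay":0,"az":0,"fingers":1},{"dx":0.042,"dy":-0.091,"dz":0,"ax":0,"ay":0,"az":0,"fingers":1},{"dx":0.028,"dy":-0.061,"dz":0,"ax":0,"ay":0,"az":0,"fingers":1},{"dx":0.014,"dy":-0.03,"dz":0,"ax":0,"ay":0,"az":0,"fingers":1},{"dx":0.014,"dy":-0.03,"dz":0,"ax":0,"ay":0,"az":0,"fingers":1},{"dx":0.0056,"dy":-0.012,"dz":0,"ax":0,"ay":0,"az":0,"fingers":1},{"dx":0.0056,"dy":-0.012,"dz":0,"ax":0,"ay":0,"az":0,"fingers":1},{"dx":0.0056,"dy":-0.012,"dz":0,"ax":0,"ay":0,"az":0,"fingers":1},{"dx":0.0056,"dy":-0.012,"dz":0,"ax":0,"ay":0,"az":0,"fingers":1},{"dx":0.0056,"dy":-0.012,"dz":0,"ax":0,"ay":0,"az":0,"fingers":1},{"dx":0.0056,"dy":-0.012,"dz":0,"ax":0,"ay":0,"az":0,"fingers":1},{"dx":0.0056,"dy":-0.012,"dz":0,"ax":0,"ay":0,"az":0,"fingers":1},{"dx":0.0056,"dy":-0.012,"dz":0,"ax":0,"ay":0,"az":0,"fingers":1},{"dx":0.007,"dy":-0.015,"dz":0,"ax":0,"ay":0,"az":0,"fingers":1},{"dx":0.0085,"dy":-0.018,"dz":0,"ax":0,"ay":0,"az":0,"fingers":1},{"dx":0.01,"dy":-0.021,"dz":0,"ax":0,"ay":0,"az":0,"fingers":1},{"dx":0.0113,"dy":-0.024,"dz":0,"ax":0,"ay":0,"az":0,"fingers":1}]'

```text
clock: 17.1
ee_pos: [0.4656, -0.1033, 0.137]
eef_rot: [0.526, 0.851, -0.0, -0.0]
ft_force: [0.7, -0.4, 0.4]
finger_gap: -0.0
grip_force: 0.0
```

```bash
python3 -c "
from h import *
look();hand(1)
im=capture('top');print(label('top',im))
"
```

```text
17.1 [ 0.4656 -0.1033  0.137 ] [ 0.526  0.851 -0.    -0.   ] [ 0.68 -0.39  0.43]
scene 17.1 [(109, [274.2, 180.8], np.float64(0.6651), np.float64(0.3145)), (72, [287.7, 191.3], np.float64(0.4686), np.float64(0.2828))]
top 17.15 []
contact q 0.4577 r 0.3337
[]
```

Call:
play_rows --deltas '[{"dx":0.0085,"dy":-0.018,"dz":0,"ax":0,"ay":0,"az":0,"fingers":1},{"dx":0.0113,"dy":-0.024,"dz":0,"ax":0,"ay":0,"az":0,"fingers":1},{"dx":0.0113,"dy":-0.024,"dz":0,"ax":0,"ay":0,"az":0,"fingers":1},{"dx":0.0113,"dy":-0.024,"dz":0,"ax":0,"ay":0,"az":0,"fingers":1},{"dx":0.0113,"dy":-0.024,"dz":0,"ax":0,"ay":0,"az":0,"fingers":1},{"dx":0.0113,"dy":-0.024,"dz":0,"ax":0,"ay":0,"az":0,"fingers":1},{"dx":0.0113,"dy":-0.024,"dz":0,"ax":0,"ay":0,"az":0,"fingers":1},{"dx":0.0113,"dy":-0.024,"dz":0,"ax":0,"ay":0,"az":0,"fingers":1},{"dx":0.0113,"dy":-0.024,"dz":0,"ax":0,"ay":0,"az":0,"fingers":1}]'

```text
clock: 18.15
ee_pos: [0.4686, -0.1097, 0.137]
eef_rot: [0.526, 0.851, 0.0, 0.0]
ft_force: [0.2, -0.4, -0.3]
finger_gap: 0.0002
grip_force: 0.0
```

```bash
python3 -c "
from h import *
o=readout.get_obs();im=capture('scene');print(o['clock'],o['ft_force'],label('scene',im));hand(1)
"
```

```text
18.15 [ 0.16881653 -0.37778401 -0.26818908] [(53, [270.3, 182.1], np.float64(0.6931), np.float64(0.3048)), (70, [285.3, 190.6], np.float64(0.4966), np.float64(0.2825))]
contact q 0.4794 r 0.3324
```

Call:
play_rows --deltas '[{"dx":-0.2,"dy":0.4,"dz":0,"ax":0,"ay":0,"az":0,"fingers":1},{"dx":-0.2,"dy":0.4,"dz":0.5,"ax":0,"ay":0,"az":0,"fingers":1},{"dx":0,"dy":0,"dz":1,"ax":0,"ay":0,"az":0,"fingers":1},{"dx":0,"dy":0,"dz":1,"ax":0,"ay":0,"az":0,"fingers":1},{"dx":0,"dy":0,"dz":1,"ax":0,"ay":0,"az":0,"fingers":1},{"dx":0,"dy":0,"dz":1,"ax":0,"ay":0,"az":0,"fingers":1},{"dx":0.61,"dy":-0.98,"dz":0,"ax":0,"ay":0,"az":0.2,"fingers":1},{"dx":0.61,"dy":-0.98,"dz":0,"ax":0,"ay":0,"az":0.2,"fingers":1},{"dx":0.61,"dy":-0.98,"dz":0,"ax":0,"ay":0,"az":0.2,"fingers":1},{"dx":0.61,"dy":-0.98,"dz":0,"ax":0,"ay":0,"az":0,"fingers":1},{"dx":0.61,"dy":-0.98,"dz":0,"ax":0,"ay":0,"az":0,"fingers":1},{"dx":0.61,"dy":-0.98,"dz":0,"ax":0,"ay":0,"az":0,"fingers":1},{"dx":0.61,"dy":-0.98,"dz":0,"ax":0,"ay":0,"az":0,"fingers":1},{"dx":0,"dy":0,"dz":-1,"ax":0,"ay":0,"az":0,"fingers":1},{"dx":0,"dy":0,"dz":-1,"ax":0,"ay":0,"az":0,"fingers":1},{"dx":0,"dy":0,"dz":-1,"ax":0,"ay":0,"az":0,"fingers":1},{"dx":0,"dy":0,"dz":-1,"ax":0,"ay":0,"az":0,"fingers":1},{"dx":0,"dy":0,"dz":-0.5,"ax":0,"ay":0,"az":0,"fingers":1}]'

```text
clock: 20.0
ee_pos: [0.5833, -0.2899, 0.1343]
eef_rot: [0.489, 0.872, 0.0, -0.002]
ft_force: [0.6, 0.9, 0.4]
finger_gap: -0.0002
grip_force: 0.0
```

```bash
python3 -c "
from h import *
look();hand(-1)"
```

```text
20.0 [ 0.5833 -0.2899  0.1343] [ 0.489  0.872  0.    -0.002] [0.56 0.89 0.37]
scene 20.0 [(76, [281.7, 189.3], np.float64(0.5401), np.float64(0.2835))]
top 20.05 [(280, [394.2, 227.3], np.float64(0.5212), np.float64(0.2857))]
contact q 0.6903 r 0.3362
```

Call:
play_rows --deltas '[{"dx":-0.08,"dy":0.1,"dz":0,"ax":0,"ay":0,"az":0,"fingers":1},{"dx":-0.14,"dy":0.18,"dz":0,"ax":0,"ay":0,"az":0,"fingers":1},{"dx":-0.16,"dy":0.2,"dz":0,"ax":0,"ay":0,"az":0,"fingers":1},{"dx":-0.16,"dy":0.2,"dz":0,"ax":0,"ay":0,"az":0,"fingers":1},{"dx":-0.14,"dy":0.18,"dz":0,"ax":0,"ay":0,"az":0,"fingers":1},{"dx":-0.12,"dy":0.15,"dz":0,"ax":0,"ay":0,"az":0,"fingers":1},{"dx":-0.08,"dy":0.1,"dz":0,"ax":0,"ay":0,"az":0,"fingers":1},{"dx":-0.04,"dy":0.05,"dz":0,"ax":0,"ay":0,"az":0,"fingers":1}]'

```text
clock: 20.9
ee_pos: [0.5568, -0.2563, 0.1371]
eef_rot: [0.489, 0.872, -0.0, 0.0]
ft_force: [-0.0, -0.5, 1.1]
finger_gap: -0.0004
grip_force: 0.0
```

```bash
python3 -c "
from h import *
print(readout.get_obs()['clock'],label('top',capture('top')));hand(-1)"
```

```text
20.9 [(282, [395.8, 226.4], np.float64(0.5366), np.float64(0.2858))]
contact q 0.557 r 0.3284
```

Call:
play_rows --deltas '[{"dx":0,"dy":0,"dz":0,"ax":0,"ay":0,"az":0,"fingers":1},{"dx":0,"dy":0,"dz":0,"ax":0,"ay":0,"az":0,"fingers":1},{"dx":0,"dy":0,"dz":0,"ax":0,"ay":0,"az":0,"fingers":1},{"dx":0,"dy":0,"dz":0,"ax":0,"ay":0,"az":0,"fingers":1},{"dx":0,"dy":0,"dz":0,"ax":0,"ay":0,"az":0,"fingers":1},{"dx":0.005,"dy":-0.005,"dz":0,"ax":0,"ay":0,"az":0,"fingers":1},{"dx":0.007,"dy":-0.007,"dz":0,"ax":0,"ay":0,"az":0,"fingers":1},{"dx":0.007,"dy":-0.007,"dz":0,"ax":0,"ay":0,"az":0,"fingers":1},{"dx":0.007,"dy":-0.007,"dz":0,"ax":0,"ay":0,"az":0,"fingers":1},{"dx":0.005,"dy":-0.005,"dz":0,"ax":0,"ay":0,"az":0,"fingers":1},{"dx":0.005,"dy":-0.005,"dz":0,"ax":0,"ay":0,"az":0,"fingers":1},{"dx":0.005,"dy":-0.005,"dz":0,"ax":0,"ay":0,"az":0,"fingers":1},{"dx":0.0025,"dy":-0.0025,"dz":0,"ax":0,"ay":0,"az":0,"fingers":1},{"dx":0.0025,"dy":-0.0025,"dz":0,"ax":0,"ay":0,"az":0,"fingers":1},{"dx":0,"dy":0,"dz":0,"ax":0,"ay":0,"az":0,"fingers":1}]'

```text
clock: 22.45
ee_pos: [0.5585, -0.258, 0.137]
eef_rot: [0.489, 0.872, -0.0, 0.0]
ft_force: [0.1, -0.0, 0.1]
finger_gap: -0.0003
grip_force: 0.0
```

```bash
python3 -c "
from h import *
for i in range(3): t=readout.get_obs()['clock'];im=capture('top');print(t,label('top',im))
hand(-1);cv2.imwrite('pics/t9.png',im)
b=blob(im,(15,90,60),(32,255,255),(380,215,420,265));print(b)"
```

```text
22.45 [(281, [398.4, 225.0], np.float64(0.5601), np.float64(0.2859))]
22.5 [(281, [398.4, 224.9], np.float64(0.5608), np.float64(0.2858))]
22.55 [(279, [398.3, 225.0], np.float64(0.56), np.float64(0.2859))]
contact q 0.5643 r 0.3285
[]
```

Call:
play_rows --deltas '[{"dx":0,"dy":0,"dz":0,"ax":0,"ay":0,"az":0,"fingers":1},{"dx":0,"dy":0,"dz":0,"ax":0,"ay":0,"az":0,"fingers":1},{"dx":0,"dy":0,"dz":0,"ax":0,"ay":0,"az":0,"fingers":1},{"dx":0,"dy":0,"dz":0,"ax":0,"ay":0,"az":0,"fingers":1},{"dx":0,"dy":0,"dz":0,"ax":0,"ay":0,"az":0,"fingers":1},{"dx":0,"dy":0,"dz":0,"ax":0,"ay":0,"az":0,"fingers":1}]'

```text
clock: 23.2
ee_pos: [0.5584, -0.258, 0.137]
eef_rot: [0.49, 0.872, 0.0, 0.0]
ft_force: [0.5, -0.4, -0.6]
finger_gap: 0.0
grip_force: 0.0
```

```bash
python3 -c "
from h import *
for i in range(3): t=readout.get_obs()['clock'];im=capture('top');print(t,label('top',im))
hand(-1)
s=capture('scene');print(label('scene',s))
w0=cv2.imread('pics/top0.png')
# cover-corner based check & module via bolts/plate in first image
hsv=cv2.cvtColor(w0,cv2.COLOR_BGR2HSV)[225:262,380:412];m=cv2.inRange(hsv,(17,90,60),(32,255,255))
(c,wh,a)=cv2.minAreaRect(cv2.findNonZero(m));print(c,wh,a); P=ray('top',c[0]+380,c[1]+225,.034);print(P,qof(P))
o=np.hstack([cv2.resize(im[180:300,330:470],(400,343)),cv2.resize(s[150:270,220:360],(400,343))]);cv2.imwrite('pics/c9.png',o)"
```

```text
23.2 [(280, [398.1, 225.1], np.float64(0.5579), np.float64(0.2858))]
23.25 [(281, [398.1, 225.1], np.float64(0.5576), np.float64(0.2858))]
23.3 [(282, [398.1, 225.1], np.float64(0.5579), np.float64(0.2858))]
contact q 0.5643 r 0.3285
[(91, [278.8, 188.3], np.float64(0.5745), np.float64(0.2844))]
(14.675675392150879, 17.445945739746094) (13.645115852355957, 15.45350456237793) 9.462322235107422
[ 0.52525058 -0.19089018  0.034     ] (np.float64(0.5597441493920142), np.float64(0.3124288852836185))
```

View pics/c9.png

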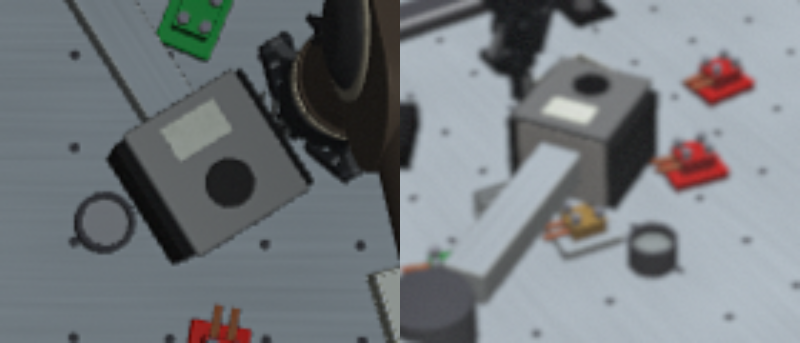

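The head is centred over the module (label q≈0.558 against a target of 0.557–0.560) and almost still. I'll withdraw and watch it.

Call:
play_rows --deltas '[{"dx":0.2,"dy":-0.3,"dz":0,"ax":0,"ay":0,"az":0,"fingers":1},{"dx":0.4,"dy":-0.6,"dz":0,"ax":0,"ay":0,"az":0,"fingers":1},{"dx":0.4,"dy":-0.6,"dz":0,"ax":0,"ay":0,"az":0,"fingers":1},{"dx":0.2,"dy":-0.3,"dz":0.6,"ax":0,"ay":0,"az":0,"fingers":1},{"dx":0,"dy":0,"dz":1,"ax":0,"ay":0,"az":0,"fingers":1},{"dx":0,"dy":0,"dz":1,"ax":0,"ay":0,"az":0,"fingers":1},{"dx":0,"dy":0,"dz":1,"ax":0,"ay":0,"az":0,"fingers":1},{"dx":0,"dy":0,"dz":0.5,"ax":0,"ay":0,"az":0,"fingers":1},{"dx":0,"dy":0,"dz":0,"ax":0,"ay":0,"az":0,"fingers":1},{"dx":0,"dy":0,"dz":0,"ax":0,"ay":0,"az":0,"fingers":1},{"dx":0,"dy":0,"dz":0,"ax":0,"ay":0,"az":0,"fingers":1}]'

```text
clock: 24.5
ee_pos: [0.5936, -0.3121, 0.258]
eef_rot: [0.49, 0.872, -0.0, -0.001]
ft_force: [0.3, -0.0, -0.6]
finger_gap: -0.0
grip_force: 0.0
```

```bash
python3 -c "
from h import *
for i in range(2): t=readout.get_obs()['clock'];im=capture('top');print(t,label('top',im))"
```

```text
24.5 [(278, [398.1, 225.1], np.float64(0.5578), np.float64(0.2858))]
24.55 [(275, [398.2, 225.0], np.float64(0.5587), np.float64(0.2858))]
```

Call:
play_rows --deltas '[{"dx":0,"dy":0,"dz":0,"ax":0,"ay":0,"az":0,"fingers":1},{"dx":0,"dy":0,"dz":0,"ax":0,"ay":0,"az":0,"fingers":1},{"dx":0,"dy":0,"dz":0,"ax":0,"ay":0,"az":0,"fingers":1},{"dx":0,"dy":0,"dz":0,"ax":0,"ay":0,"az":0,"fingers":1},{"dx":0,"dy":0,"dz":0,"ax":0,"ay":0,"az":0,"fingers":1},{"dx":0,"dy":0,"dz":0,"ax":0,"ay":0,"az":0,"fingers":1},{"dx":0,"dy":0,"dz":0,"ax":0,"ay":0,"az":0,"fingers":1},{"dx":0,"dy":0,"dz":0,"ax":0,"ay":0,"az":0,"fingers":1},{"dx":0,"dy":0,"dz":0,"ax":0,"ay":0,"az":0,"fingers":1},{"dx":0,"dy":0,"dz":0,"ax":0,"ay":0,"az":0,"fingers":1}]'

```text
clock: 25.6
ee_pos: [0.5944, -0.3119, 0.26]
eef_rot: [0.489, 0.872, 0.0, 0.0]
ft_force: [-0.1, -0.0, 0.7]
finger_gap: 0.0001
grip_force: 0.0
```

```bash
python3 -c "
from h import *
for i in range(2): t=readout.get_obs()['clock'];im=capture('top');print(t,label('top',im))"
```

```text
25.6 [(277, [398.1, 225.0], np.float64(0.5581), np.float64(0.2858))]
25.65 [(277, [398.1, 225.0], np.float64(0.5581), np.float64(0.2858))]
```

Standing still at 0.558. I'll wait out the four seconds with some margin.

Call:
play_rows --deltas '[{"dx":0,"dy":0,"dz":0,"ax":0,"ay":0,"az":0,"fingers":1},{"dx":0,"dy":0,"dz":0,"ax":0,"ay":0,"az":0,"fingers":1},{"dx":0,"dy":0,"dz":0,"ax":0,"ay":0,"az":0,"fingers":1},{"dx":0,"dy":0,"dz":0,"ax":0,"ay":0,"az":0,"fingers":1},{"dx":0,"dy":0,"dz":0,"ax":0,"ay":0,"az":0,"fingers":1},{"dx":0,"dy":0,"dz":0,"ax":0,"ay":0,"az":0,"fingers":1},{"dx":0,"dy":0,"dz":0,"ax":0,"ay":0,"az":0,"fingers":1},{"dx":0,"dy":0,"dz":0,"ax":0,"ay":0,"az":0,"fingers":1},{"dx":0,"dy":0,"dz":0,"ax":0,"ay":0,"az":0,"fingers":1},{"dx":0,"dy":0,"dz":0,"ax":0,"ay":0,"az":0,"fingers":1},{"dx":0,"dy":0,"dz":0,"ax":0,"ay":0,"az":0,"fingers":1},{"dx":0,"dy":0,"dz":0,"ax":0,"ay":0,"az":0,"fingers":1},{"dx":0,"dy":0,"dz":0,"ax":0,"ay":0,"az":0,"fingers":1},{"dx":0,"dy":0,"dz":0,"ax":0,"ay":0,"az":0,"fingers":1},{"dx":0,"dy":0,"dz":0,"ax":0,"ay":0,"az":0,"fingers":1},{"dx":0,"dy":0,"dz":0,"ax":0,"ay":0,"az":0,"fingers":1},{"dx":0,"dy":0,"dz":0,"ax":0,"ay":0,"az":0,"fingers":1},{"dx":0,"dy":0,"dz":0,"ax":0,"ay":0,"az":0,"fingers":1},{"dx":0,"dy":0,"dz":0,"ax":0,"ay":0,"az":0,"fingers":1},{"dx":0,"dy":0,"dz":0,"ax":0,"ay":0,"az":0,"fingers":1}]'

```text
clock: 27.7
ee_pos: [0.5944, -0.312, 0.26]
eef_rot: [0.49, 0.872, 0.0, -0.0]
ft_force: [1.0, -0.2, -0.3]
finger_gap: -0.0003
grip_force: 0.0
```

Call:
play_rows --deltas '[{"dx":0,"dy":0,"dz":0,"ax":0,"ay":0,"az":0,"fingers":1},{"dx":0,"dy":0,"dz":0,"ax":0,"ay":0,"az":0,"fingers":1},{"dx":0,"dy":0,"dz":0,"ax":0,"ay":0,"az":0,"fingers":1},{"dx":0,"dy":0,"dz":0,"ax":0,"ay":0,"az":0,"fingers":1},{"dx":0,"dy":0,"dz":0,"ax":0,"ay":0,"az":0,"fingers":1},{"dx":0,"dy":0,"dz":0,"ax":0,"ay":0,"az":0,"fingers":1},{"dx":0,"dy":0,"dz":0,"ax":0,"ay":0,"az":0,"fingers":1},{"dx":0,"dy":0,"dz":0,"ax":0,"ay":0,"az":0,"fingers":1},{"dx":0,"dy":0,"dz":0,"ax":0,"ay":0,"az":0,"fingers":1},{"dx":0,"dy":0,"dz":0,"ax":0,"ay":0,"az":0,"fingers":1},{"dx":0,"dy":0,"dz":0,"ax":0,"ay":0,"az":0,"fingers":1},{"dx":0,"dy":0,"dz":0,"ax":0,"ay":0,"az":0,"fingers":1},{"dx":0,"dy":0,"dz":0,"ax":0,"ay":0,"az":0,"fingers":1},{"dx":0,"dy":0,"dz":0,"ax":0,"ay":0,"az":0,"fingers":1},{"dx":0,"dy":0,"dz":0,"ax":0,"ay":0,"az":0,"fingers":1},{"dx":0,"dy":0,"dz":0,"ax":0,"ay":0,"az":0,"fingers":1},{"dx":0,"dy":0,"dz":0,"ax":0,"ay":0,"az":0,"fingers":1},{"dx":0,"dy":0,"dz":0,"ax":0,"ay":0,"az":0,"fingers":1},{"dx":0,"dy":0,"dz":0,"ax":0,"ay":0,"az":0,"fingers":1},{"dx":0,"dy":0,"dz":0,"ax":0,"ay":0,"az":0,"fingers":1}]'

```text
clock: 29.7
ee_pos: [0.5944, -0.312, 0.26]
eef_rot: [0.49, 0.872, 0.0, -0.0]
ft_force: [0.4, 0.7, 1.5]
finger_gap: -0.0001
grip_force: 0.0
```

```bash
python3 -c "
from h import *
from bench import bot
q=label('top',capture('top'));print(readout.get_obs()['clock'],q)
if q and abs(q[0][2]-.558)<.006: print(bot.hand_in())"
```

```text
29.75 [(276, [398.2, 225.0], np.float64(0.5584), np.float64(0.2858))]
the job is handed in; nothing more can be done
None
```

I handed the job in at 29.75 s: the lens stands over the diode module to within about 1 mm along its arc by the top camera (calibration good to 2 mm), had been still for over five seconds with the gripper clear, and no verdict was returned.

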